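# Press a sample carrier under the drag spring of a gauging fixture and start the gauge

## Robot

A 6-joint arm with a two-finger parallel gripper is mounted at the origin on the work surface. World frame = base frame: x ahead of the robot, y to its left, z up, the work surface at z = 0. Lengths are in m, angles in rad, forces in N, time in s.
With the tool pointing down it reaches from about 0.35 to 0.8 m from the base axis. Payload 7.3 kg.
Tool frame: the origin (TCP) lies on the centre line of the jaws, within the pads' length; the fingertips stand ahead of it and the grasp point (between the pads) lies 8 mm behind it (manip.tips_ahead is the z of the fingertips in the tool frame, in m); z points along the fingers, y is the direction in which the jaws open and shut (so a half turn about z gives the same grasp; the last joint's range is limited). The gripper opens to 85 mm and grips with 20 to 120 N. Pads are 22 mm wide; open, the fingers measure 114 mm over their backs; the gripper's body (76 mm by 85 mm) begins 54 mm behind the grasp point. The pads swing forward as they close: fully open they stand 13 mm farther back than shut.
Start: joints at [-1.492, 0.342, 1.524, -0, 1.275, -0.146], TCP at [0.117, -0.512, 0.206] pointing down, gripper open.
Joint ranges: [-2.53, 2.53], [-0.77, 2.02], [0.04, 2.7], [-1, 4.14], [0.28, 2.66], [-3.11, 3.11]. Speed limits (rad/s): [2.57, 2.57, 3.14, 3.14, 3.14, 3.14].

## Interface

Orientations are given as a 3x3 rotation matrix whose columns are the frame's x, y, z axes.
In Python, from station import manip gives the robot as it stands. Calls block until the motion is done:
- manip.movep(position, orientation): joint-space move of the TCP to a pose.
- manip.move_linear(position, rotation=None, rate=0.15, guard=None): straight line of the TCP; rotation=None keeps the orientation; rate is the mean speed in m/s. With guard (N) it stops when the force on the tool has changed by that much, and returns True; else False.
- manip.move_j(angles): joint-space move.
- manip.ungrasp() and manip.close_gripper(): open the fingers fully, or close them until they stop; the grip force is fixed at half the most.
- manip.sleep(seconds).
- manip.ik(position, orientation): joint angles nearest the present ones, or None.
- manip.get_state(): the state.
- manip.get_image(name): name is "scene" or "top" or "wrist"; returns the picture (480x640x3 uint8, red, green, blue); there is no depth.
- manip.camera_params(name): a dict with "fx", "fy", "cx", "cy" (pixels), "eye" and "orientation" of the camera in the world. Camera axes: x right, y down, z forward; pixel columns grow to the right and rows downward; lengths in m; the calibration is good to about 2 mm. The wrist camera is an equidistant fisheye: a pixel r from the principal point sees the ray r / f radians off the axis. A picture is of the moment at which its call begins: read the wrist's pose just before it. camera_params takes no time and is no camera call; for the wrist camera it gives the pose at the moment of the call.
A pose or a line that the arm cannot do raises manip.PlanningError and nothing moves.
- manip.close_job(): hands the job in, once; it reports no verdict.
Trained networks look in the newest picture that a camera, given by its name, has taken for a name from the list of things; names that differ only in an ending like _2 or _b are one class to them, and where a whole thing is asked for, a point or a joint stands for the part that bears it (a point fixed in the world has none). Each returns a list of dicts, best first, with "confidence" (0 to 1); they miss things now and then, are a little off and sometimes report something else, mostly with a low value. They report only what shows in the picture. A call takes as long as a camera call. They do not tell look-alikes from the thing itself.
- manip.look_for(name, camera): "point" ([row, column] in pixels, amid what is visible of it).
The state is a dict: "time": time; "qpos": joint angles; "qd": joint speeds; "effort": joint torques, N m; "tcp_pos": TCP position; "tcp_rot": TCP orientation; "ft_force": force on the tool from outside, world axes, zero at the start; "wrist_torque": the same for the moment, N m; "grip_width": opening from 0.0 (shut) to 1.0 (fully open).
Only numpy, scipy, OpenCV 4.12 (cv2) and the standard library are available. Lean on these libraries where they do the work, as an engineer would, in place of code of your own. Each camera call takes 0.05 s, during which the arm holds its last target. There are 200 camera calls.

## Task

With closed fingertips, press down hard on the orange rubber pad of the blue sample carrier and, keeping it pressed well in, slide the carrier along its channel under the brass leaf spring until its nose is fully home on the red stop. Then, with the carrier home and not before, press the green start button on the white control box fully in and let it go. Nothing is to be gripped or lifted, the carrier stays flat in its channel, and the other things on the bench are left alone.

Things in the scene. Friction and masses are not known exactly. Their poses are not given: they have to be found in the camera images.
- fixture: Gauging fixture bolted to the bench: grey base plate 290 x 110 x 12 mm with a channel along it. Origin: centre of its underside, on the bench; +x runs along the channel in the sliding direction, z up. Channel floor 12 mm above the bench, between two aluminium rails 59 mm apart (tops 22 mm above the bench). Dark end wall: face at x = -130 mm, top 28 mm above the bench.
- bridge (a point): Middle of the top of the dark bridge over the channel that carries the leaf spring, 64 mm above the bench. The bridge is 95 mm wide across the channel and 12 mm along it.
- stop (a point): Middle of the face of the red end stop that the carrier's nose must meet, 7 mm above the channel floor, at x = +108 mm of the fixture; the stop's top is 32 mm above the bench. Behind it a dial gauge on a post stands 100 mm tall (it begins 7 mm beyond this face).
- carrier: Blue flat sample carrier 160 x 56 x 14 mm, about 0.3 kg, with a steel disc near its nose, loose in the channel with 1.5 mm play each side. Origin: centre of its underside; +x points to its nose. It slides easily (friction about 0.12). At the start its tail is 2 to 14 mm from the end wall. Fully home its origin is at x = +28 mm of the fixture, a travel of 64 to 76 mm.
- nose (a point): Middle of the carrier's nose end face, 80 mm ahead of its origin and 7 mm above its underside. It meets stop when home.
- pad_top (a point): Centre of the top of the orange rubber pad on the carrier's tail half, 40 mm (along the slide) x 36 mm: 50 mm behind the carrier's origin, 7 mm above the blue top, 33 mm above the bench when not pressed. It moves down with the pad. It grips a fingertip well (friction 1 to 1.4), so a fingertip pressing on it takes the carrier along.
- pad (a joint): How far the rubber pad is pressed in (m): 0 free, 0.005 fully in. It begins to give at 3 N, then 1 mm for each further 3 N (about 15 N at 4 mm, 18 N fully in). Pressed in less than about 2 mm the fingertip slips when the carrier meets the spring; 3 to 5 mm is right.
- leaf (a joint): Brass leaf (drag) spring, 45 mm long, 36 mm wide, hinged under the bridge, slanting down in the sliding direction; its tip hangs 6 mm above the channel floor, so the carrier must force it up. Value: lift in rad, 0 hanging free, about 0.15 riding on the carrier. It resists entry with about 6 N, from some 20 to 35 mm of sliding on; let go half-way in, it pushes the carrier back.
- console: White control box 100 x 90 x 45 mm fixed on the bench, with a black top plate and the green start button. Origin: centre of its underside.
- start_top (a point): Centre of the top of the round green start button, 30 mm wide, in a steel collar on top of the control box; 67 mm above the bench when not pressed. It is pressed straight down.
- start (a joint): Travel of the start button (m): 0 out, 0.006 fully in. Spring loaded, 5 N fully in; it comes back by itself.
- live_centre: Bystander, loose: steel lathe live centre standing on its base with its point up, 48 mm wide, 68 mm tall. Origin: centre of its underside. To be left alone.
- bushing: Bystander, loose: brass ring standing on end, 44 mm wide, 30 mm tall. Origin: centre of its underside. To be left alone.
- oil: Bystander, loose: yellow oil bottle with a red cap, 44 mm wide, 85 mm tall. Origin: centre of its underside. To be left alone.
- gauge_block: Bystander, loose: bright steel block 35 x 30 x 20 mm. Origin: centre of its underside. To be left alone.
- tray: Bystander, loose: shallow red open tray 110 x 90 x 30 mm. Origin: centre of its underside. To be left alone.
Not all that is in view belongs to the job. There is more than one size of the carrier; the job needs the middle-sized.

How it is judged:
By the outcome, as a careful person would: the job done as asked, in the order asked, and still so for the second after the job is handed in, with the robot touching nothing.
It also fails if it takes over 48 s, if anything falls off the work surface, if the arm or the gripper's body presses on something with over 40 N, if the wrist force passes 120 N, or if a joint passes its speed limit or range.

## Working session

There is one attempt and no reset: what is moved stays moved. The work goes in short steps, each a Python script; the robot and the scene stay as the last script left them, time stands still between calls to the robot, and variables do not carry over. Pictures are saved under pics/ and viewed, about 8 in all and at most 12, crops included, and the job is handed in when it is done.

```bash
mkdir -p pics; ls
cat > h.py <<'E'
import numpy as np, cv2
from station import manip as m
def save(n,im,box=None,s=1):
    if box: im=im[box[0]:box[1],box[2]:box[3]]
    im=cv2.resize(im,None,fx=s,fy=s,interpolation=cv2.INTER_CUBIC)
    cv2.imwrite('pics/'+n,im[:,:,::-1])
def ray(c,p):
    x=(p[1]-c['cx'])/c['fx'];y=(p[0]-c['cy'])/c['fy']
    return np.array(c['orientation'])@np.array([x,y,1.])
def onz(c,p,z):
    d=ray(c,p);e=np.array(c['eye']);return e+d*(z-e[2])/d[2]
def proj(c,P):
    q=np.array(c['orientation']).T@(np.array(P)-c['eye']);return [q[1]/q[2]*c['fy']+c['cy'],q[0]/q[2]*c['fx']+c['cx']]
E
python3 - <<'E'
from h import *
ims={}
for n in('scene','top'):
    ims[n]=m.get_image(n);c=m.camera_params(n);print(n,c)
    for k,z in [('pad_top',.033),('carrier',.026),('nose',.019),('stop',.019),('bridge',.064),('start_top',.067),('console',.045),('fixture',.012),('oil',.04),('live_centre',.03),('bushing',.015),('gauge_block',.01),('tray',.01)]:
        for r in m.look_for(k,n)[:4]: print(n,k,np.round(r['point']),round(r['confidence'],2),np.round(onz(c,r['point'],z),3))
save('a.png',np.array(ims['scene']));save('b.png',np.array(ims['top']))
print(m.tips_ahead,m.get_state()['time'])
E
```

```text
pics
scene {'fx': 505.5882885490364, 'fy': 505.5882885490364, 'cx': 312.78220963945654, 'cy': 236.53788950778483, 'eye': array([ 0.83423083, -0.50904916,  0.65963574]), 'orientation': array([[ 0.8636361 ,  0.33766118, -0.37432287],
       [ 0.50381951, -0.60358279,  0.61794313],
       [-0.01727944, -0.72226916, -0.69139618]])}
scene pad_top [330. 322.] 0.78 [ 0.61  -0.117  0.033]
scene pad_top [227. 261.] 0.65 [0.4   0.026 0.033]
scene pad_top [269. 178.] 0.62 [ 0.336 -0.129  0.033]
scene carrier [222. 246.] 0.86 [0.362 0.031 0.026]
scene carrier [310. 327.] 0.73 [ 0.596 -0.077  0.026]
scene carrier [290. 138.] 0.6 [ 0.304 -0.193  0.026]
scene nose [223. 245.] 0.92 [0.357 0.033 0.019]
scene nose [288. 139.] 0.68 [ 0.297 -0.186  0.019]
scene nose [308. 324.] 0.66 [ 0.587 -0.071  0.019]
scene stop [267. 339.] 0.75 [0.565 0.021 0.019]
scene bridge [403. 192.] 0.68 [ 0.532 -0.316  0.064]
scene bridge [270. 334.] 0.66 [ 0.58  -0.026  0.064]
scene start_top [288. 269.] 0.75 [ 0.512 -0.112  0.067]
scene start_top [401. 190.] 0.61 [ 0.53  -0.317  0.067]
scene console [416. 206.] 0.69 [ 0.54
[... 1131 characters left out ...]
[321. 291.] 0.82 [0.349 0.046 0.019]
top nose [214. 344.] 0.69 [ 0.584 -0.065  0.019]
top stop [222. 303.] 0.7 [0.563 0.025 0.019]
top bridge [227. 302.] 0.9 [0.542 0.025 0.064]
top bridge [211. 347.] 0.61 [ 0.578 -0.068  0.064]
top bridge [205. 368.] 0.5 [ 0.593 -0.112  0.064]
top start_top [236. 464.] 0.73 [ 0.528 -0.313  0.067]
top console [237. 454.] 0.84 [ 0.53  -0.299  0.045]
top fixture [225. 307.] 0.98 [0.559 0.016 0.012]
top oil [157. 326.] 0.75 [ 0.706 -0.023  0.04 ]
top live_centre [264. 324.] 0.75 [ 0.469 -0.021  0.03 ]
top bushing [179. 272.] 0.76 [0.661 0.098 0.015]
top gauge_block [258. 344.] 0.68 [ 0.485 -0.066  0.01 ]
top tray [235. 465.] 0.7 [ 0.543 -0.335  0.01 ]
0.011 1.4
```

View pics/a.png

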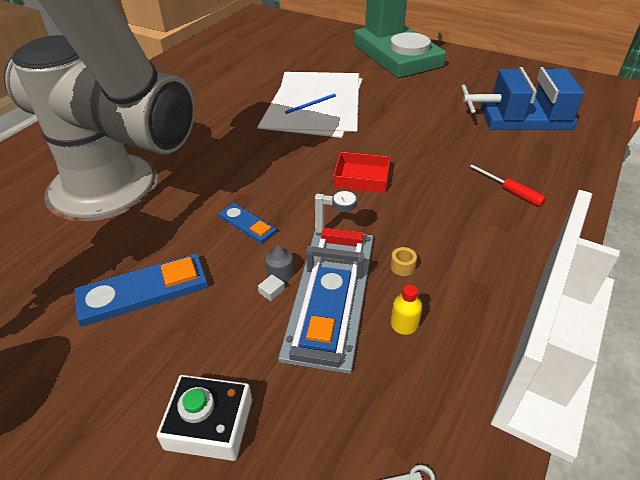

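View pics/b.png

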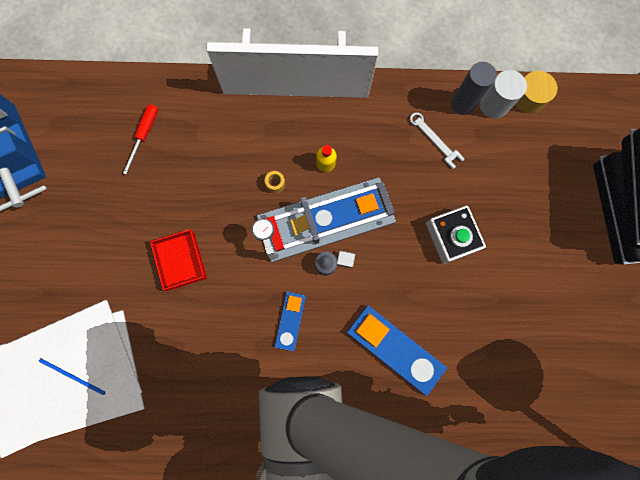

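`a.png` and `b.png` show three look-alike carriers. In the top view they are in the channel at (row 209, col 346), large and loose at (349, 396), and small and loose at (321, 287). The one in the fixture is middle-sized, and its pad is at (202, 367). The green button is at (236, 464). I'll confirm in a crop and measure.

Run:
```python
from h import *
for n,box in(('top',(170,270,245,405)),('scene',(220,380,270,390))):
    im=np.array(m.get_image(n));c=m.camera_params(n)
    if n=='top': save('c.png',im,box,5)
    hsv=cv2.cvtColor(im,cv2.COLOR_RGB2HSV)
    def blobs(lo,hi,z,nm,roi):
        k=cv2.inRange(hsv,lo,hi); mk=np.zeros_like(k); mk[roi[0]:roi[1],roi[2]:roi[3]]=k[roi[0]:roi[1],roi[2]:roi[3]]
        cs,_=cv2.findContours(mk,cv2.RETR_EXTERNAL,cv2.CHAIN_APPROX_NONE)
        for q in cs:
            if cv2.contourArea(q)<60: continue
            P=np.array([onz(c,(p[0][1],p[0][0]),z)[:2]*1000 for p in q],np.float32)
            r=cv2.minAreaRect(P); b=cv2.boxPoints(r)
            e=[b[1]-b[0],b[2]-b[1]]; l=max(e,key=np.linalg.norm)
            M=cv2.moments(P); 
            print(n,nm,np.round(r[0],1),'cen',np.round([M['m10']/M['m00'],M['m01']/M['m00']],1),np.round(r[1],1),'ang',round(float(np.degrees(np.arctan2(l[1],l[0]))),1))
    blobs((5,150,150),(22,255,255),33,'pad',box) if 0 else blobs((5,150,150),(22,255,255),.033,'pad',box)
    blobs((100,120,60),(125,255,255),.026,'blue',box)
    blobs((0,170,100),(4,255,255),.032,'red',box)
    blobs((50,120,60),(85,255,255),.067,'green',(200,280,400,500) if n=='top' else (370,430,150,240))
```

```text
top pad [ 604.8 -113.4] cen [ 604.8 -113.3] [36.1 40. ] ang -70.1
top pad [653.4  89.6] cen [653.9  90. ] [41.3 41.7] ang -88.3
top blue [589.8 -70.2] cen [589.7 -70.1] [ 55.9 152.9] ang -71.0
top red [535.5  86.1] cen [529.7  82.8] [74.6 19.2] ang 19.1
top green [ 531.  -309.9] cen [ 531.2 -310. ] [25.6 27.7] ang -88.9
scene pad [ 605.3 -116.4] cen [ 605.3 -116.3] [36.3 43.6] ang -71.3
scene blue [589.4 -69.5] cen [589.5 -69.4] [ 56.3 164.6] ang -71.0
scene red [539.  77.] cen [539.3  77.9] [75.1 38.1] ang 19.1
scene green [ 533.3 -313.4] cen [ 533.3 -313.4] [27.7 32.6] ang -49.2
```

View pics/c.png

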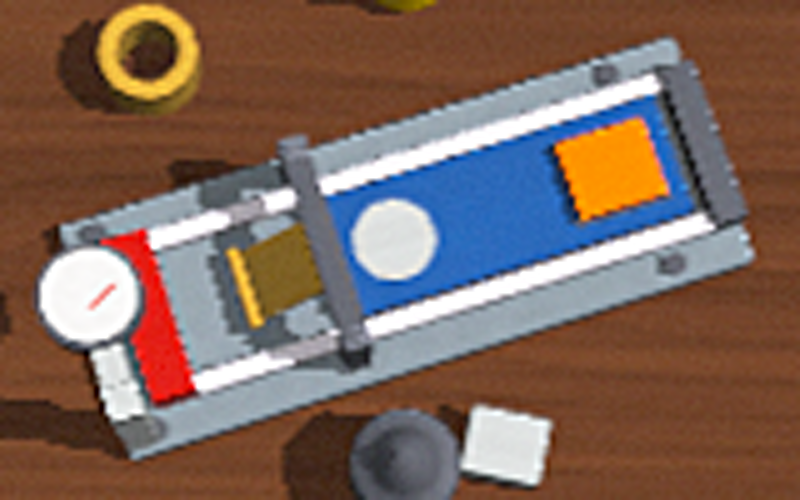

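The crop confirms it: the carrier sitting in the rails, with its pad at crop (170, 612), is the target. Pad and blue sizes match (36x40 and 56 wide), the slide direction is about 109° and the pad centre about (0.605, -0.114). Next I approach and press, reading the force.

```bash
cat >> h.py <<'E'
a=np.radians(109.0);u=np.array([np.cos(a),np.sin(a),0]);v=np.array([np.sin(a),-np.cos(a),0])
def R(y): 
    z=np.array([0,0,-1.]);return np.column_stack([np.cross(y,z),y,z])
def best(p):
    q0=np.array(m.get_state()['qpos']);c=[]
    for s in(1,-1):
        q=m.ik(p,R(s*v))
        if q is not None:c.append((np.abs(np.array(q)-q0).max(),s))
    return R(min(c)[1]*v)
def st():
    s=m.get_state();print(round(s['time'],2),np.round(s['tcp_pos'],4),np.round(s['ft_force'],1));return s
E
python3 - <<'E'
from h import *
m.close_gripper();st()
p=np.array([.605,-.114,.12]);Rt=best(p)
m.movep(p,Rt);st()
m.get_image('wrist');
print(m.look_for('pad_top','wrist')[:3])
save('d.png',np.array(m.get_image('wrist')))
m.move_linear([.605,-.114,.052],rate=.1);s=st();f0=s['ft_force']
print(m.move_linear([.605,-.114,.040],rate=.02,guard=3));s=st()
print(m.get_state()['ft_force']-np.array(f0))
E
```

```text
2.27 [ 0.117  -0.5118  0.2056] [0.3 0.9 0.1]
4.53 [ 0.6048 -0.1151  0.1202] [ 0.7 -0.1 -0.5]
[{'point': [146.6, 21.9], 'confidence': 0.96}, {'point': [229.3, 311.4], 'confidence': 0.63}]
5.52 [ 0.6055 -0.1142  0.0526] [-0.6  0.2 -0. ]
False
6.27 [ 0.605 -0.114  0.04 ] [ 0.2  0.3 -0.6]
[ 0.82234825  0.04022117 -0.61095689]
```

View pics/d.png

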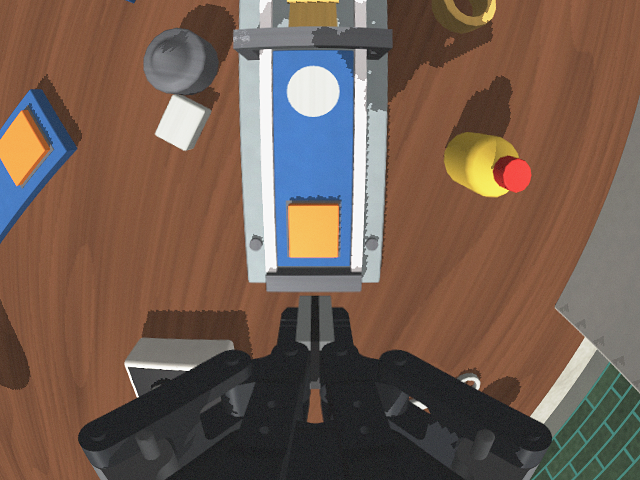

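`d.png` shows the tool aligned with the channel and the pad at (230, 314) dead ahead laterally. There was no contact at TCP 0.040, so I'll check the tip length and position.

Run:
```python
from h import *
s=st();print(m.tips_ahead,s['grip_width'])
c=m.camera_params('wrist');save('e.png',np.array(m.get_image('scene')),(240,380,250,410),5)
im=np.array(m.get_image('wrist'));save('f.png',im,(150,350,210,430),3)
print(c)
# ray of pad from the hover picture, using offset of camera rel. to TCP
O=np.array(c['orientation']);Rt=np.array(s['tcp_rot'])
off=Rt.T@(np.array(c['eye'])-s['tcp_pos']);Oh=O
eye=np.array([.6048,-.1151,.1202])+Rt@off
dx,dy=313.5-c['cx'],230.5-c['cy'];r=np.hypot(dx,dy);th=r/c['fx']
d=Oh@np.array([np.sin(th)*dx/r,np.sin(th)*dy/r,np.cos(th)])
print('pad',eye+d*(.033-eye[2])/d[2])
```

```text
6.27 [ 0.605 -0.114  0.04 ] [ 0.2  0.3 -0.6]
0.011 -0.0011960210845374279
{'fx': 371.64829954431775, 'fy': 371.64829954431775, 'cx': 314.5906699480192, 'cy': 238.8899007624125, 'eye': array([ 0.57892399, -0.03549871,  0.20847424]), 'orientation': array([[ 9.45475288e-01,  3.08121000e-01,  1.05536385e-01],
       [ 3.25693843e-01, -8.94460603e-01, -3.06371916e-01],
       [-1.48259691e-06,  3.24039626e-01, -9.46043509e-01]])}
pad [ 0.60437146 -0.11356509  0.033     ]
```

View pics/e.png

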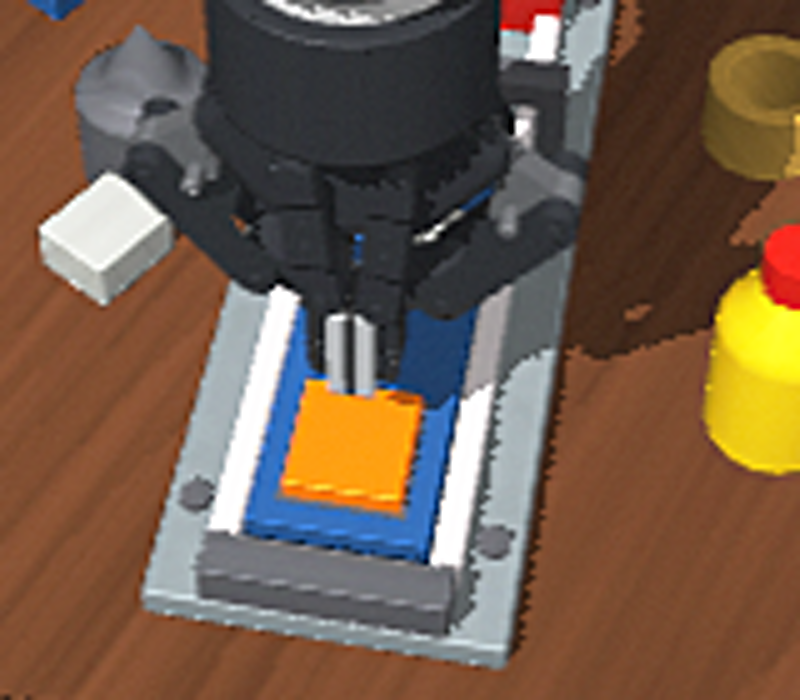

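Run:
```python
from h import *
c=m.camera_params('scene')
for z in(.029,.033,.037,.041,.045): print(z,(np.array(proj(c,[.605,-.114,z]))-[240,250])*5)
```

```text
0.029 [443.56629761 353.37920071]
0.033 [435.66666724 353.29327953]
0.037 [427.70957567 353.20673336]
0.041 [419.69439367 353.11955536]
0.045 [411.62048278 353.0317386 ]
```

View pics/f.png

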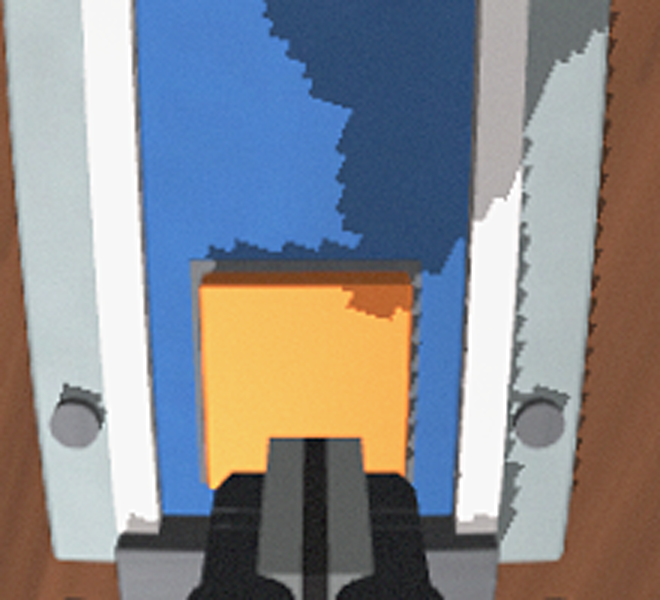

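The crops `e.png` and `f.png` agree: the closed tips are still about 2–3 cm above the pad. In `e` the tip is at row 392, while the pad centre is at row 436. The true tip is therefore further back than `tips_ahead` says, so I'll descend under guard and trust the force.

Run:
```python
from h import *
f0=np.array(st()['ft_force'])
print(m.move_linear([.6047,-.1138,.006],rate=.02,guard=4));s=st()
m.sleep(.2);s=st()
save('g.png',np.array(m.get_image('scene')),(240,380,250,410),5)
```

```text
6.37 [ 0.6051 -0.114   0.0401] [-0.7  0.5 -0.4]
True
7.94 [ 0.6048 -0.1138  0.0068] [0.2 0.3 5. ]
8.14 [ 0.6048 -0.1138  0.0066] [0.8 0.1 5. ]
```

View pics/g.png

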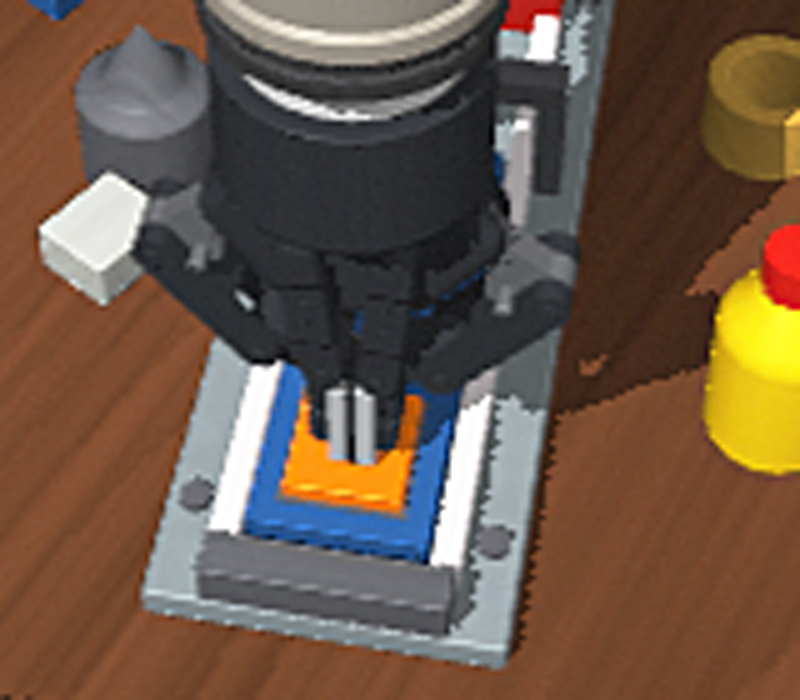

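`g.png` shows the closed tips on the middle of the pad at crop (455, 350), with 5 N read. Now I press to about 15 N and slide: 55 mm free, then guarded to the stop.

Run:
```python
from h import *
p=np.array([.6048,-.1138,.0066])
z=.0034
m.move_linear([p[0],p[1],z],rate=.02);m.sleep(.15);s=st()
for _ in range(4):
    f=np.mean([m.get_state()['ft_force'][2] for _ in range(3)])
    if f>14: break
    z-=min((15-f)/3000,.0015);m.move_linear([p[0],p[1],z],rate=.02);m.sleep(.15);s=st()
b=np.array([p[0],p[1],z])
for d in(.02,.04,.056):
    m.move_linear(b+u*d,rate=.04);s=st();print(d,'u,v force',np.round([s['ft_force']@u,s['ft_force']@v],1))
print(m.move_linear(b+u*.082,rate=.02,guard=7));s=st()
print('travel',(s['tcp_pos']-b)@u,'u,v',np.round([s['ft_force']@u,s['ft_force']@v],1))
save('i.png',np.array(m.get_image('top')),(170,270,245,405),5)
```

```text
8.62 [ 0.6054 -0.1139  0.0047] [-0.8 -0.3 11.4]
9.03 [ 0.6056 -0.114   0.0039] [-2.1  0.  12.5]
9.43 [ 0.6059 -0.1141  0.0034] [-2.4  0.5 14.6]
10.07 [ 0.5999 -0.0952  0.0035] [-1.3  1.  13. ]
0.02 u,v force [ 1.3 -0.9]
10.72 [ 0.5942 -0.0784  0.0038] [-0.  -7.3 13.8]
0.04 u,v force [-6.9 -2.4]
11.28 [ 0.5885 -0.062   0.0036] [ 0.1 -3.2 13.9]
0.056 u,v force [-3. -1.]
True
12.18 [ 0.5829 -0.0453  0.0044] [-3.2 -0.6 12.3]
travel 0.07186691352178141 u,v [ 0.5 -3.3]
```

View pics/i.png

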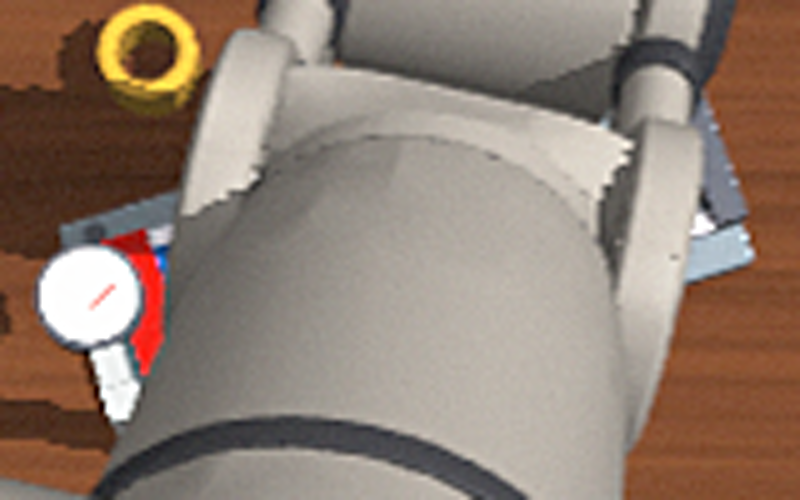

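In `i.png` the arm covers most of the view, but blue shows right at the red stop at crop (250, 162). The guard tripped at 71.9 mm of travel. I'll push gently again to make sure the nose is firmly home.

Run:
```python
from h import *
s=st();b=np.array(s['tcp_pos']);b[2]-=.0015
m.move_linear(b,rate=.02);st()
for d in(.001,.002,.003,.004):
    m.move_linear(b+u*d,rate=.01);m.sleep(.1);s=st();fu=s['ft_force']@u;print(d,round((s['tcp_pos']-b)@u*1e3,2),'fu',round(fu,1))
    if fu<-9: break
e=np.array(s['tcp_pos'])
m.move_linear([e[0],e[1],.06],rate=.08);st()
# retreat back along -u clear of the channel for a view
m.move_linear([.60,-.25,.13],rate=.25);st()
im=np.array(m.get_image('top'));save('j.png',im,(170,270,245,405),5)
for k in('pad_top','start_top'):
  for n in('top','scene'):
    if n=='scene' or k=='start_top': m.get_image(n)
    print(k,n,[(np.round(onz(m.camera_params(n),r['point'],.033 if k=='pad_top' else .067),4),round(r['confidence'],2)) for r in m.look_for(k,n)[:3]])
```

```text
12.23 [ 0.5828 -0.0454  0.0045] [-3.6 -0.3 11.4]
12.48 [ 0.5828 -0.0454  0.0041] [-2.7  0.5 12.7]
12.83 [ 0.5829 -0.0453  0.0043] [-1.8 -3.7 13.1]
0.001 0.05 fu -3.0
13.18 [ 0.5829 -0.0453  0.0044] [-2.4 -7.5 11. ]
0.002 0.08 fu -6.4
13.53 [ 0.5829 -0.045   0.0045] [-1.7 -8.7 11.4]
0.003 0.31 fu -7.7
13.88 [ 0.5829 -0.0444  0.0046] [ -1.5 -10.1  11.3]
0.004 0.84 fu -9.0
14.75 [ 0.5825 -0.0442  0.0594] [-1.1  0.8  0.1]
15.78 [ 0.5996 -0.2488  0.1292] [-0.1  1.2 -0.2]
pad_top top [(array([ 0.5779, -0.0453,  0.033 ]), 0.5)]
pad_top scene [(array([ 0.5817, -0.0419,  0.033 ]), 0.94), (array([ 0.3426, -0.1272,  0.033 ]), 0.77)]
start_top top []
start_top scene []
```

View pics/j.png

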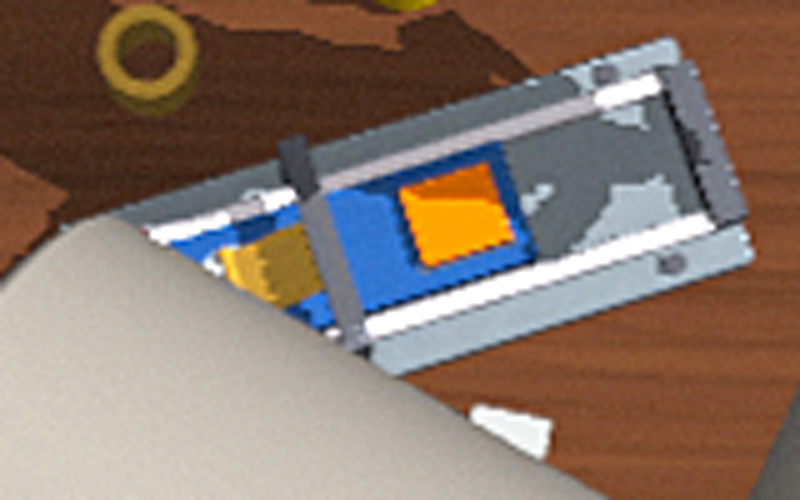

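The pushing force rose with no further movement, so the nose is against the stop. In `j.png` the pad has moved to crop (214, 458) and the leaf lies over the carrier, but the arm hides the nose. I'll move above the button, then check the nose before pressing.

Run:
```python
from h import *
Rt=np.array(m.get_state()['tcp_rot'])
m.movep([.5315,-.311,.13],Rt);st()
im=np.array(m.get_image('top'));A=cv2.resize(im[170:270,245:405],None,fx=5,fy=5,interpolation=cv2.INTER_CUBIC)
sc=np.array(m.get_image('scene'))
B=cv2.resize(sc[215:355,270:400],None,fx=3,fy=3,interpolation=cv2.INTER_CUBIC)
save('k.png',im,(170,270,245,405),5)
c=m.camera_params('top');hsv=cv2.cvtColor(im,cv2.COLOR_RGB2HSV)
for nm,lo,hi,z in(('pad',(5,150,100),(22,255,255),.033),('red',(0,170,60),(4,255,255),.032),('blue',(100,120,40),(125,255,255),.026)):
    k=cv2.inRange(hsv,lo,hi)[170:270,245:405];k[:40,:50]=0
    yx=np.argwhere(k);P=np.array([onz(c,(y+170,x+245),z) for y,x in yx])
    t=(P-[.605,-.114,0])@u;print(nm,len(t),np.round(np.percentile(t,[0,2,50,98,100])*1e3,1))
print([(np.round(r['point']),r['confidence']) for r in m.look_for('nose','scene')[:3]])
```

```text
16.63 [ 0.5309 -0.3118  0.1303] [-1.   0.1 -0.4]
pad 4537 [-103.3  -87.3   37.4  268.1  287.8]
red 218 [202.6 203.  209.7 220.6 221.3]
blue 947 [ 42.5  44.2 115.2 198.9 200.5]
[(array([283., 330.]), 0.91), (array([225., 247.]), 0.81), (array([296.,  95.]), 0.74)]
```

View pics/k.png

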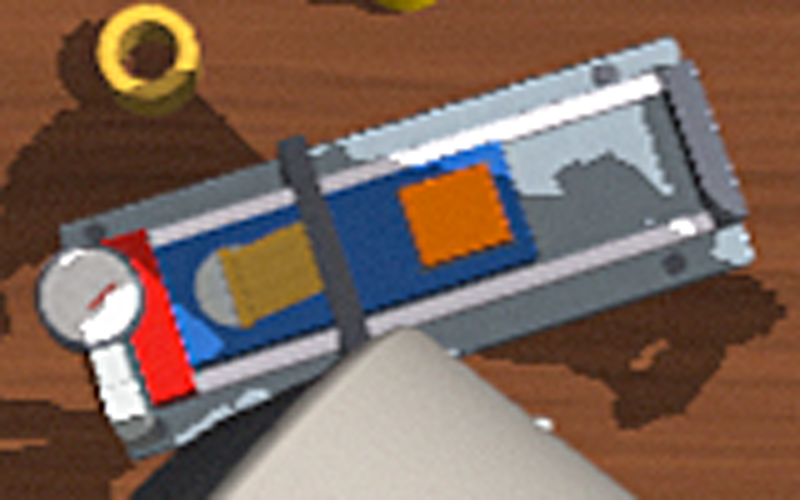

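`k.png` shows the nose flush against the red stop along its whole width at crop (300, 170). The blue ends at 200.5 mm and the red begins at 202.6 mm, adjacent pixels at 2.2 mm/px, so the carrier is home. Now the button.

Run:
```python
from h import *
x,y=.5315,-.311
m.move_linear([x,y,.05],rate=.1);st()
print(m.move_linear([x,y,.037],rate=.02,guard=9));st()
z=.037
while z>.031:
    s=m.get_state()
    if s['ft_force'][2]>11: break
    z-=.001;m.move_linear([x,y,z],rate=.02);m.sleep(.1);st()
m.sleep(.3);st()
m.move_linear([x,y,.06],rate=.06);st()
m.move_linear([.40,-.40,.2],rate=.25);m.sleep(.3);st()
im=np.array(m.get_image('scene'));save('l.png',im,(160,460,120,440),2)
```

```text
17.73 [ 0.532  -0.3113  0.0506] [0.2 0.1 0.3]
False
18.53 [ 0.5316 -0.3111  0.0373] [0.1 0.2 3.7]
18.88 [ 0.5316 -0.3111  0.0361] [0.3 0.3 4.7]
19.23 [ 0.5316 -0.311   0.0353] [-0.7  0.4  6.6]
19.58 [ 0.5317 -0.3111  0.0353] [-2.4  2.3 12.2]
19.88 [ 0.5317 -0.3111  0.0352] [-2.6  1.6 12.4]
20.47 [ 0.5313 -0.3108  0.0598] [ 0.9  0.5 -0.6]
21.77 [ 0.4004 -0.3994  0.1993] [-0.4 -0.1  0.7]
```

View pics/l.png

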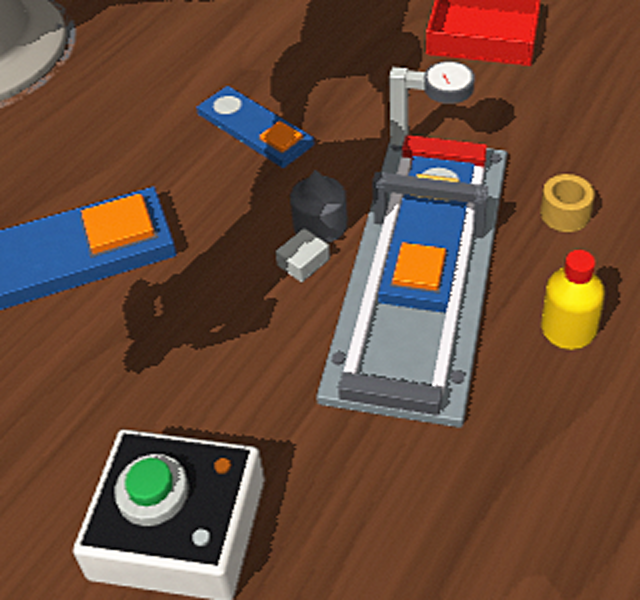

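The button bottomed out hard at 12 N and came back up. `l.png` shows the button out at (480, 150), the carrier flat and on the red stop at (150, 445), and the bystanders where they were. Handing in.

```bash
python3 -c "
from h import *
print(m.close_job())"
```

```text
the job is handed in; nothing more can be done
None
```

The job is done and handed in at about 22 s. The carrier is home on the red stop, and the start button was pressed fully in and let go after that.

- **Slide:** I pressed the pad with closed fingertips at about 11–15 N and slid the carrier about 72 mm under the leaf spring. A second push of up to 9 N moved the fingers only 0.8 mm and could not move the carrier further.
- **Home check:** Before touching the button, the top picture showed the nose flush on the red stop, to within one pixel (2 mm). The last scene picture showed the same.
- **Button:** It stopped hard at 12 N at the height expected for full travel. The last picture shows it back out.
- **Other things on the bench:** The last picture shows the nearby things where they were, and the robot is clear of everything.

**Disagreements:**
- **Tip length:** The closed fingertips were about 26 mm behind the tool point, although `tips_ahead` says 11 mm ahead. I found this from the images and the missing contact, and worked by force instead.
- **Pad depth:** I aimed for 4 mm. From the force, it was about 3–4 mm during the slide and a little under 3 mm in the last push. I did not measure it directly.

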